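# Stand the leaning slide cases upright and square

### The job

The three slide cases under the lamp bar are leaning: push them upright so that they stand tight together, flat against the backstop, and squared with their side edges flush against the side fence. Press gently, because the backstop gives way if pushed hard and must stay where it is; do not bump the lamp bar, do not topple a case, and leave the bottle, jar and dishes alone.

Things in the scene. Friction and masses are not known exactly. Their poses are not given: they have to be found in the camera images.
- rack: Fixed white base tray 340 x 260 x 8 mm with its fittings; origin at the centre of its underside. Its x axis points along the row towards the backstop (roughly to the robot's left, world +y, within about 20 degrees), y across the row (roughly towards the robot), z up; cases stand on its top at z 8 mm.
- fence (a point): Point on the inner face of the fixed grey side fence, 30 mm above the bench, at rack x 30, y -65 mm; axes as the rack's. The fence is 150 mm long (rack x -30 to 120 mm), 8 mm thick, its top 58 mm above the bench; its inner face is the plane y = -65 mm of the rack. Cases are squared by pushing them against it, towards rack -y, away from the robot.
- backstop_face (a point): Point on the face of the aluminium backstop, a 6 mm thick upright plate (rack y -65 to 65 mm) whose top is 80 mm above the bench. The point lies 40 mm above the tray top on the face that looks to the row (towards -x of the rack); axes as the rack's. The backstop sits in two friction tracks along x: it stays put below about 18 N and slides away if pushed harder; righting the row takes up to about 13 N.
- lamp: Fixed white lamp bar over the front of the row, origin and axes as the rack's: in that frame the bar spans x -30 to 10 mm, y -130 to 25 mm, from 218 to 242 mm above the bench; its post, 16 mm thick with a 40 mm foot, stands at x -10, y -115 mm. It keeps a tool that points straight down from following the feet home: push them with the tool tilted about 40 degrees, hand back towards -x of the rack.
- case_a_mid (a point): Centre of the blue slide case, a closed flat plastic case 26 mm thick (its x), 130 mm wide (its y), 100 mm tall (its z, up when upright), 0.12 to 0.19 kg. At the start all three lean with their tops on the backstop and their feet out towards -x of the rack, 23 to 30 degrees from upright, face to face, in any order, each out by 7 to 30 mm from the side fence. Friction on the tray is about half to three quarters of its weight.
- case_b_mid (a point): Centre of the green slide case, a closed flat plastic case 26 mm thick (its x), 130 mm wide (its y), 100 mm tall (its z, up when upright), 0.12 to 0.19 kg. At the start all three lean with their tops on the backstop and their feet out towards -x of the rack, 23 to 30 degrees from upright, face to face, in any order, each out by 7 to 30 mm from the side fence. Friction on the tray is about half to three quarters of its weight.
- case_c_mid (a point): Centre of the grey slide case, a closed flat plastic case 26 mm thick (its x), 130 mm wide (its y), 100 mm tall (its z, up when upright), 0.12 to 0.19 kg. At the start all three lean with their tops on the backstop and their feet out towards -x of the rack, 23 to 30 degrees from upright, face to face, in any order, each out by 7 to 30 mm from the side fence. Friction on the tray is about half to three quarters of its weight.
- bottle_mid (a point): Centre of an amber bottle, 60 mm diameter, 140 mm tall; leave it alone.
- jar_mid (a point): Centre of a clear jar with a green cap, 72 mm diameter, 80 mm tall; leave it alone.
- dishes_mid (a point): Centre of a stack of culture dishes, 90 mm diameter, 42 mm high; leave it alone.
There are look-alikes about, which are no part of the job. Of the things that look like the part that bears case_c_mid, the middle-sized one is meant. There is more than one size of the part that bears case_a_mid; the job needs the smaller.

How it is judged:
By the outcome, as a careful person would: the job done as asked, in the order asked, and still so for the second after the job is handed in, with the robot touching nothing.
It also fails if it takes over 64 s, if anything falls off the work surface, if the arm or the gripper's body presses on something with over 40 N, if the wrist force passes 120 N, or if a joint passes its speed limit or range.

### The arm

A 7-joint arm with a two-finger parallel gripper is mounted at the origin on the work surface. World frame = base frame: x ahead of the robot, y to its left, z up, the work surface at z = 0. Lengths are in mm, angles in rad, forces in N, time in s.
With the tool pointing down it reaches from about 400 to 875 mm from the base axis. Payload 19.3 kg.
Tool frame: the origin (TCP) lies where the fingers leave the gripper's body, on its centre line; the fingertips stand 73 mm ahead of it and the grasp point (between the pads) lies 54 mm ahead of it (env.pinch_z is the z of the grasp point in the tool frame, in mm); z points along the fingers, x is the direction in which the jaws open and shut, and the axes are right-handed (so a half turn about z gives the same grasp; the last joint's range is limited). The gripper opens to 85 mm and grips with 20 to 120 N. Pads are 22 mm wide; open, the fingers measure 114 mm over their backs; the gripper's body (76 mm by 85 mm) begins 54 mm behind the grasp point. The pads swing forward as they close: fully open they stand 13 mm farther back than shut.
Start: joints at [-1.416, 0.521, -0.036, 1.599, 0.021, 1.021, -0.113], TCP at [139.34, 609.263, 303.891] pointing down, gripper open.
Joint ranges: [-2.91, 2.91], [-0.3, 2.13], [-1.5, 1.42], [0.17, 2.43], [-1.26, 4.41], [0.16, 1.93], [-2.52, 2.52]. Speed limits (rad/s): [1.89, 1.89, 2.39, 2.39, 3.01, 3.01, 3.01].

### API

Orientations are given as [roll, pitch, yaw] about the fixed x, y, z axes, in that order (R = Rz(yaw) Ry(pitch) Rx(roll)).
In Python, from bench import env gives the robot as it stands. Calls block until the motion is done:
- env.movep(position, orientation): joint-space move of the TCP to a pose.
- env.move_l(position, speed=150, attitude=None, force_limit=None): straight line of the TCP; attitude=None keeps the orientation; speed is the mean speed in mm/s. With force_limit (N) it stops when the force on the tool has changed by that much, and returns True; else False.
- env.movej(angles): joint-space move.
- env.open_gripper() and env.close_gripper(grip_force=None): open the fingers fully, or close them until they stop; grip_force is the grip in N (None keeps the last).
- env.pause(seconds).
- env.solve_ik(position, orientation): joint angles nearest the present ones, or None.
- env.snapshot(name): name is "side" or "top" or "wrist"; returns the picture (420x560x3 uint8, blue, green, red); there is no depth.
- env.camera_info(name): a dict with "fx", "fy", "cx", "cy" (pixels), "cam_to_world" (4x4, takes a point from camera to world coordinates). Camera axes: x right, y down, z forward; pixel columns grow to the right and rows downward; lengths in mm; the calibration is good to about 2 mm. A picture is of the moment at which its call begins: read the wrist's pose just before it. camera_info takes no time and is no camera call; for the wrist camera it gives the pose at the moment of the call.
A pose or a line that the arm cannot do raises env.IKError and nothing moves.
- env.close_job(): hands the job in, once; it reports no verdict.
Trained networks look in the newest picture that a camera, given by its name, has taken for a name from the list of things; names that differ only in an ending like _2 or _b are one class to them, and where a whole thing is asked for, a point or a joint stands for the part that bears it (a point fixed in the world has none). Each returns a list of dicts, best first, with "score" (0 to 1); they miss things now and then, are a little off and sometimes report something else, mostly with a low value. They report only what shows in the picture. A call takes as long as a camera call. They do not tell look-alikes from the thing itself.
- env.trace(name, camera): "mask" (420x560 bool, what is visible of it) and "centre" ([column, row] in pixels, amid what is visible of it).
Readings, each from a call of its own:
- env.current_clock(): time.
- env.current_q(): joint angles.
- env.current_qd(): joint speeds.
- env.current_joint_efforts(): joint torques, N m.
- env.current_eef_pos(): TCP position.
- env.current_tcp_rot(): TCP orientation.
- env.current_contact_force(): force on the tool from outside, world axes, zero at the start.
- env.current_ft_torque(): the same for the moment, N m.
- env.current_finger_gap(): finger opening in mm.
Only numpy, scipy, OpenCV 4.12 (cv2) and the standard library are available. Lean on these libraries where they do the work, as an engineer would, in place of code of your own. Each camera call takes 0.05 s, during which the arm holds its last target.

## Working session

There is one attempt and no reset: what is moved stays moved. The work goes in short steps, each a Python script; the robot and the scene stay as the last script left them, time stands still between calls to the robot, and variables do not carry over. Pictures are saved under pics/ and viewed, and the job is handed in when it is done.

```bash
ls; mkdir -p pics
cat > h.py <<'E'
import numpy as np, cv2
from bench import env
def save(im,name,crop=None,scale=1):
    if crop: im=im[crop[1]:crop[3],crop[0]:crop[2]]
    if scale!=1: im=cv2.resize(im,None,fx=scale,fy=scale,interpolation=cv2.INTER_CUBIC)
    cv2.imwrite('pics/'+name,im)
def proj(ci,P):
    P=np.atleast_2d(P); T=np.linalg.inv(ci['cam_to_world'])
    c=P@T[:3,:3].T+T[:3,3]
    return np.c_[ci['fx']*c[:,0]/c[:,2]+ci['cx'],ci['fy']*c[:,1]/c[:,2]+ci['cy']]
def ray(ci,uv,z):
    T=np.array(ci['cam_to_world']); d=T[:3,:3]@np.array([(uv[0]-ci['cx'])/ci['fx'],(uv[1]-ci['cy'])/ci['fy'],1.])
    o=T[:3,3]; return o+d*(z-o[2])/d[2]
E
python3 - <<'E'
from h import *
for n in('side','top','wrist'):
    save(env.snapshot(n),f'{n}0.png'); ci=env.camera_info(n); print(n,ci['fx'],ci['cx'],ci['cy'],np.round(ci['cam_to_world'],3).tolist())
print(env.current_clock())
E
```

```text
pics
side 379.62709772614573 282.6163857831705 205.9260196964699 [[0.999, -0.036, 0.033, 497.736], [-0.047, -0.509, 0.86, -878.971], [-0.014, -0.86, -0.51, 594.737], [0.0, 0.0, 0.0, 1.0]]
top 447.7277799280043 278.0501132095683 202.79832403635183 [[-0.018, -0.994, 0.104, 419.091], [-1.0, 0.02, 0.019, 1.568], [-0.021, -0.104, -0.994, 1290.198], [0.0, 0.0, 0.0, 1.0]]
wrist 359.83435758221077 284.81439564643676 211.3792931646421 [[0.222, 0.94, 0.258, 74.909], [0.975, -0.214, -0.061, 624.662], [-0.002, 0.265, -0.964, 372.987], [0.0, 0.0, 0.0, 1.0]]
0.15
```

View pics/side0.png

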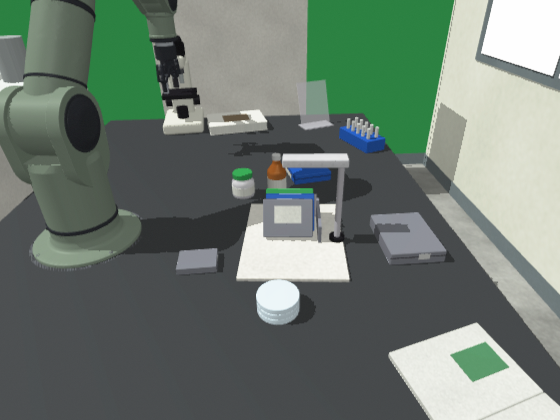

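View pics/top0.png

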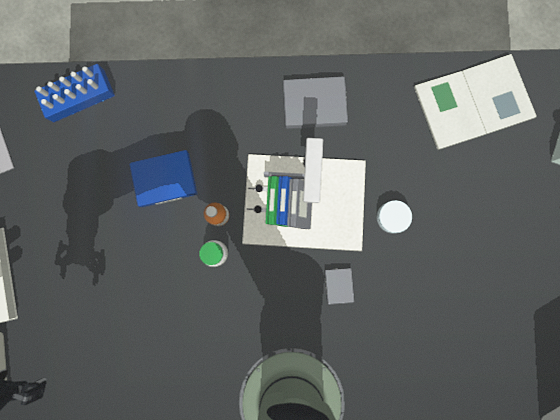

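View pics/wrist0.png

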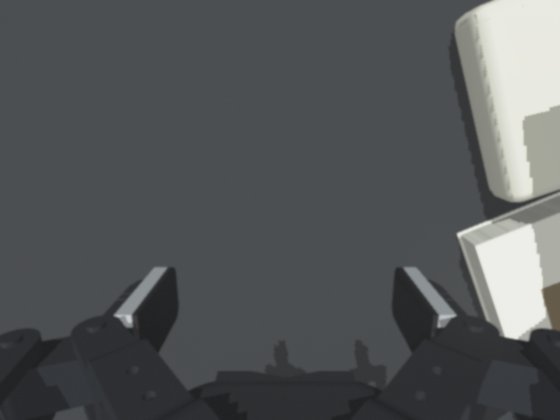

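Row order from the backstop (left in the top image): green (272,200), blue (285,200), grey (300,200). The look-alikes are the big blue (162,178), the large grey (316,100) and the small grey (340,285). The cases in the rack are the middle grey and the smaller blue. I'll confirm with an enlarged crop and locate the tray.

Run:
```python
from h import *
im=env.snapshot('top'); save(im,'top1.png',(230,130,385,260),5)
ci=env.camera_info('top')
t=env.trace('rack','top')
for x in t[:3]: print(x['score'],x['centre'],x['mask'].sum())
m=t[0]['mask'].astype(np.uint8)
np.save('rackmask.npy',m)
h=cv2.convexHull(np.argwhere(m)[:,::-1].astype(np.int32))
print(cv2.approxPolyDP(h,4,True)[:,0].tolist())
for n in ['case_a_mid','case_b_mid','case_c_mid','lamp','fence','backstop_face','bottle_mid','jar_mid','dishes_mid']:
    try:
        for x in env.trace(n,'top')[:3]: print(n,round(x['score'],2),np.round(x['centre'],1),x['mask'].sum() if x.get('mask') is not None else None)
    except Exception as e: print(n,e)
s=env.snapshot('side'); save(s,'side1.png',(225,140,365,290),4)
```

```text
0.86 [314.2, 200.2] 9368
[[365, 161], [360, 250], [242, 241], [250, 154], [321, 137]]
case_a_mid 0.63 [280.  201.9] 521
case_a_mid 0.56 [163.6 176.7] 2745
case_b_mid 0.68 [269.8 198.5] 547
case_c_mid 0.78 [340.4 285.8] 911
case_c_mid 0.71 [299.4 206. ] 933
case_c_mid 0.6 [313.9 102.9] 3060
lamp 0.58 [314.9 170.2] 1078
fence 0.71 [317.7 199.6] 8824
backstop_face 0.65 [262.6 191.8] 151
bottle_mid 0.89 [216.1 215.5] 470
jar_mid 0.6 [214.1 254.1] 617
```

View pics/top1.png

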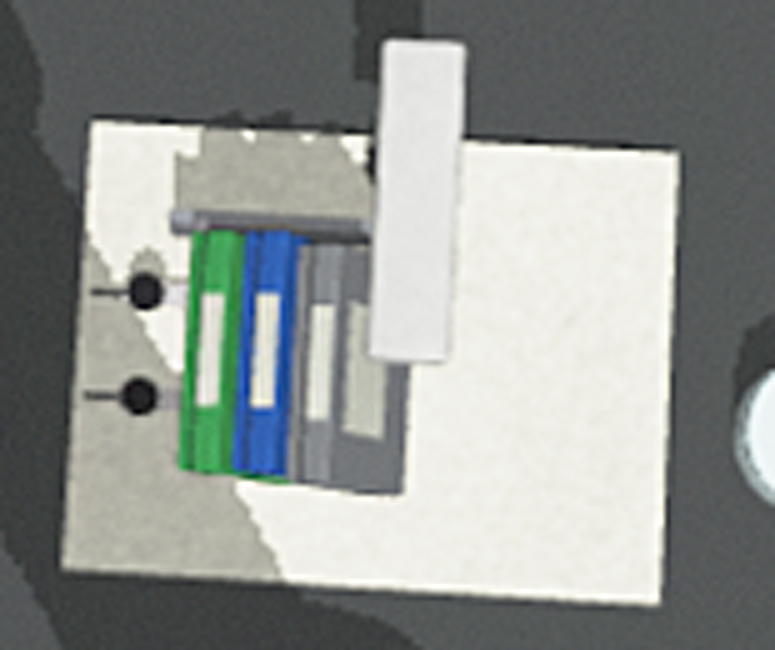

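View pics/side1.png

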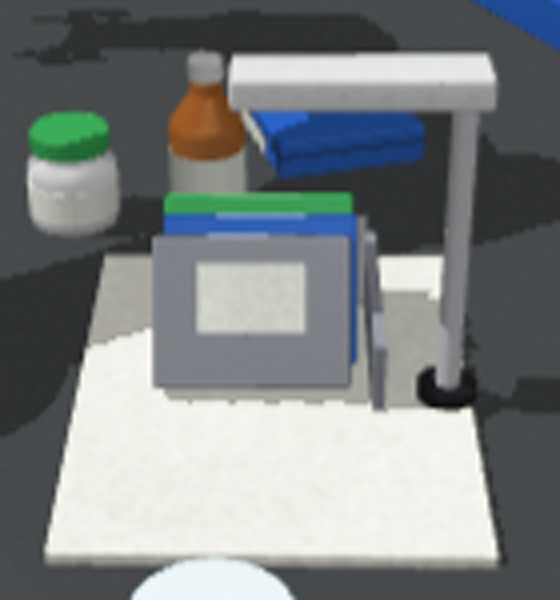

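```bash
cat >> h.py <<'E'
TC,SC=env.camera_info('top'),env.camera_info('side')
def R2W(p,P):
    P=np.atleast_2d(np.asarray(P,float)); c,s=np.cos(p[2]),np.sin(p[2])
    return np.c_[p[0]+c*P[:,0]-s*P[:,1],p[1]+s*P[:,0]+c*P[:,1],P[:,2]]
E
python3 - <<'E'
from h import *
from scipy.optimize import least_squares
# rack: +x backstop (world +y, image left in top), y toward robot (image down)... z up right-handed: x=world+y -> y = world -x OK
top=np.array([[248.4,154],[366,160.6],[362,251.2],[242.4,244]])
C=np.array([[170,-130,8],[-170,-130,8],[-170,130,8],[170,130,8]])
side=np.array([[236,279],[349.8,279.7]]); CS=np.array([[-170,130,8],[-170,-130,8]])
def f(p,w=1): 
    W=R2W(p,C);r=(proj(TC,W)-top).ravel(); q=(proj(SC,R2W(p,CS))-side).ravel(); return np.r_[r,w*q]
for w in(0,.5,1):
    s=least_squares(f,[500,0,1.57],args=(w,)); print(w,s.x,np.round(f(s.x),1))
p=s.x
# overlay
im=env.snapshot('top');si=env.snapshot('side')
def draw(im,ci,pts,col,closed=True):
    k=6;q=(proj(ci,R2W(p,pts))*k).astype(int); cv2.polylines(im,[q],closed,col,1)
T=cv2.resize(im,None,fx=6,fy=6,interpolation=cv2.INTER_CUBIC);S=cv2.resize(si,None,fx=6,fy=6,interpolation=cv2.INTER_CUBIC)
for I,ci in((T,TC),(S,SC)):
    draw(I,ci,C,(0,0,255))
    draw(I,ci,[[-30,-130,242],[10,-130,242],[10,25,242],[-30,25,242]],(0,0,255))
    draw(I,ci,[[-30,-65,58],[120,-65,58],[120,-73,58],[-30,-73,58]],(255,0,255))
cv2.imwrite('pics/ovt.png',T[130*6:260*6,240*6:370*6]);cv2.imwrite('pics/ovs.png',S[140*6:240*6,230*6:360*6])
E
```

```text
0 [554.15799591 -50.28790731   1.4919346 ] [ 0.3  0.3 -0.4  0.2 -0.1 -0.2  0.2 -0.3 -1.1 -0.2 -1.1  0.3]
0.5 [554.53661202 -50.29839671   1.49337614] [ 0.2  0.3 -0.4  0.  -0.  -0.5  0.2 -0.4 -0.9 -0.2 -0.8  0.3]
1 [555.03595537 -50.29648221   1.49533123] [ 0.1  0.2 -0.5 -0.3  0.1 -0.7  0.3 -0.4 -0.5 -0.1 -0.5  0.2]
```

```bash
python3 -c "
import cv2
for n in('ovt','ovs'):
    i=cv2.imread(f'pics/{n}.png');s=600/max(i.shape[0],450);print(i.shape);cv2.imwrite(f'pics/{n}1.png',cv2.resize(i,None,fx=.76,fy=.76))"
```

```text
(780, 780, 3)
(600, 780, 3)
```

View pics/ovt1.png

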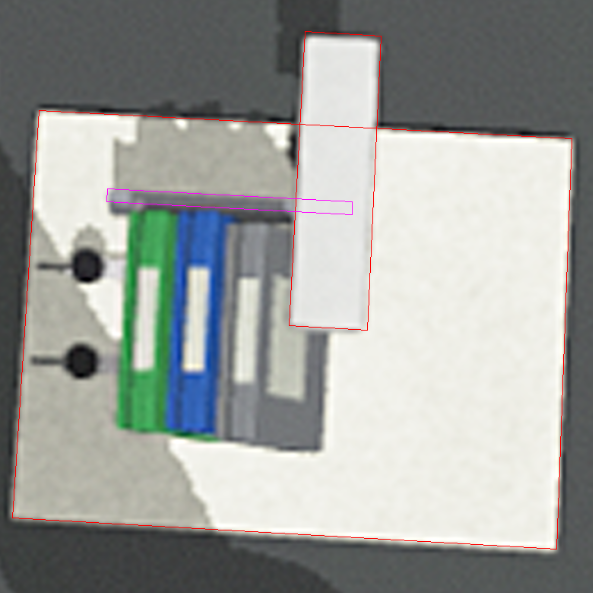

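View pics/ovs1.png

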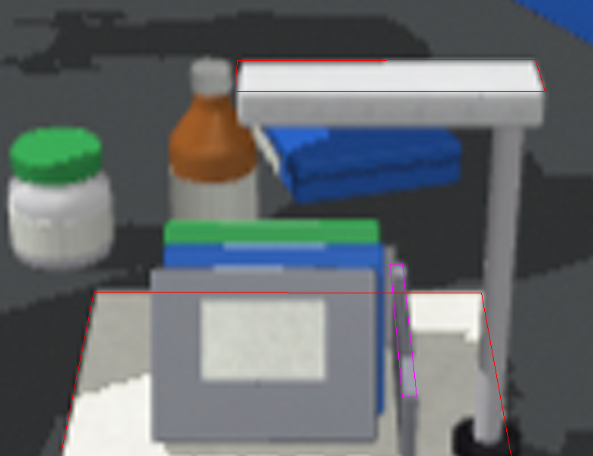

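```bash
cat >> h.py <<'E'
RP=np.array([554.8,-50.3,1.4945])
E
python3 - <<'E'
from h import *
from scipy.optimize import least_squares
o=np.array([225,140]);
s=[np.array(v)/4+o for v in([152,388],[350,388],[152,237],[350,237])]
t=np.array([403,493])/5+[230,130]
def pts(q):
    x,th,y=q; z=8+26*np.sin(th); X=x+100*np.sin(th);Z=z+100*np.cos(th)
    return [[x,y+65,z],[x,y-65,z],[X,y+65,Z],[X,y-65,Z]]
def f(q):
    P=R2W(RP,pts(q)); return np.r_[(proj(SC,P)-s).ravel(),proj(TC,P[:1])[0]-t]
r=least_squares(f,[-20,.45,15]); print(r.x,np.degrees(r.x[1]),np.round(f(r.x),1))
# backstop/greentop from top image
for uv,z in (((370/5,0),0),):pass
def W2R(P): 
    d=np.asarray(P)[:2]-RP[:2];c,s=np.cos(RP[2]),np.sin(RP[2]);return c*d[0]+s*d[1],-s*d[0]+c*d[1]
for n,(u,v),z in (('green topfront far',(192,232),97),('green topfront near',(180,468),97),('green topback far',(240,232),109),('clip',(172,290),80),('clip2',(160,398),80),('fence',(365,240),58)):
    print(n,np.round(W2R(ray(TC,np.array([u,v])/5+[230,130],z)),1))
from itertools import product
def rot(zr,xr):
    c,s=np.cos(RP[2]),np.sin(RP[2]);M=np.array([[c,-s,0],[s,c,0],[0,0,1]])
    z=np.array(zr,float);x=np.array(xr,float);R=M@np.c_[x,np.cross(z,x),z]
    return R
from scipy.spatial.transform import Rotation as Ro
a=np.radians(40)
for name,zr,L in(('X',(np.sin(a),0,-np.cos(a)),[(x,15,26) for x in(-80,-40,0,10)]),('Y',(0,-.5,-.866),[(x,y,45) for x in(10,65) for y in(70,130)])):
  for xr in ((0,1,0),(0,-1,0),(1,0,0),(-1,0,0)):
    if abs(np.dot(xr,zr))>.01: 
        xr=np.array(xr)-np.dot(xr,zr)*np.array(zr);xr=xr/np.linalg.norm(xr)
    R=rot(zr,xr);e=Ro.from_matrix(R).as_euler('xyz')
    for tip in L:
        P=R2W(RP,[tip])[0]-73*R[:,2]; q=env.solve_ik(P,e); print(name,np.round(xr,1),tip,None if q is None else np.round(q,2))
E
```

```text
[-20.51434155   0.45514847  12.32184607] 26.078086239479244 [-0.1  0.1  0.2  0.4 -0.3 -0.3  0.4 -0.2 -0.1  0.2]
green topfront far [103.6 -53.6]
green topfront near [102.3  73.9]
green topback far [ 77.4 -53.1]
clip [113.5 -23.8]
clip2 [116.4  35.7]
fence [  9.3 -60.7]
X [0 1 0] (-80, 15, 26) [ 0.11  1.03  0.59  1.76 -1.17  1.31 -1.82]
X [0 1 0] (-40, 15, 26) [ 0.04  1.01  0.59  1.81 -1.22  1.28 -1.83]
X [0 1 0] (0, 15, 26) [ 0.1   0.93  0.38  1.85 -1.15  1.11 -1.92]
X [0 1 0] (10, 15, 26) [ 0.08  0.93  0.38  1.86 -1.17  1.11 -1.92]
X [ 0 -1  0] (-80, 15, 26) [ 0.47  0.91  0.02  1.74 -0.8   0.99  1.03]
X [ 0 -1  0] (-40, 15, 26) [ 0.44  0.89 -0.03  1.79 -0.82  0.93  1.01]
X [ 0 -1  0] (0, 15, 26) [ 0.41  0.87 -0.07  1.83 -0.85  0.87  0.99]
X [ 0 -1  0] (10, 15, 26) [ 0.4   0.87 -0.08  1.84 -0.86  0.85  0.98]
X [0.8 0.  0.6] (-80, 15, 26) [ 1.09  1.13 -0.97  1.71  0.25  0.86  1.71]
X [0.8 0.  0.6] (-40, 15, 26) [ 1.07  1.15 -1.02  1.76  0.31  0.81  1.61]
X [0.8 0.  0.6] (0, 15, 26) [ 1.03  1.16 -1.06  1.8   0.38  0.75  1.5 ]
X [0.8 0.  0.6] (10, 15, 26) [ 1.02  1.16 -1.06  1.81  0.38 
[... 157 characters left out ...]
18 -0.32]
X [-0.8  0.  -0.6] (0, 15, 26) [ 0.11  0.92  0.36  1.85 -1.14  1.1  -0.35]
X [-0.8  0.  -0.6] (10, 15, 26) [ 0.11  0.92  0.34  1.86 -1.15  1.08 -0.36]
Y [ 0.   0.9 -0.5] (10, 70, 45) None
Y [ 0.   0.9 -0.5] (10, 130, 45) None
Y [ 0.   0.9 -0.5] (65, 70, 45) None
Y [ 0.   0.9 -0.5] (65, 130, 45) None
Y [ 0.  -0.9  0.5] (10, 70, 45) None
Y [ 0.  -0.9  0.5] (10, 130, 45) None
Y [ 0.  -0.9  0.5] (65, 70, 45) None
Y [ 0.  -0.9  0.5] (65, 130, 45) None
Y [1 0 0] (10, 70, 45) None
Y [1 0 0] (10, 130, 45) None
Y [1 0 0] (65, 70, 45) None
Y [1 0 0] (65, 130, 45) None
Y [-1  0  0] (10, 70, 45) None
Y [-1  0  0] (10, 130, 45) None
Y [-1  0  0] (65, 70, 45) None
Y [-1  0  0] (65, 130, 45) None
```

```bash
cat >> h.py <<'E'
from scipy.spatial.transform import Rotation as Ro
def W2R(P):
    P=np.atleast_2d(P); d=P[:,:2]-RP[:2];c,s=np.cos(RP[2]),np.sin(RP[2]);return np.c_[c*d[:,0]+s*d[:,1],-s*d[:,0]+c*d[:,1],P[:,2]]
def rot(zr,xr):
    c,s=np.cos(RP[2]),np.sin(RP[2]);M=np.array([[c,-s,0],[s,c,0],[0,0,1]])
    z=np.array(zr,float);z/=np.linalg.norm(z);x=np.array(xr,float);x-=x.dot(z)*z;x/=np.linalg.norm(x)
    return M@np.c_[x,np.cross(z,x),z]
def pose(tip,R,L=73): return R2W(RP,[tip])[0]-L*R[:,2], Ro.from_matrix(R).as_euler('xyz')
E
python3 - <<'E'
from h import *
q=env.current_tcp_rot();R=Ro.from_euler('xyz',q).as_matrix()
w=env.camera_info('wrist');print('cam in tool',R.T@(w['cam_to_world'][:3,3]-env.current_eef_pos()),env.pinch_z)
for n in('bottle_mid','jar_mid'):
    u=env.trace(n,'top')[0]['centre'];print(n,W2R(ray(TC,u,100))[0])
for a in(-15,0,8,15,20):
  a_=np.radians(a)
  for xr in((1,0,0),(-1,0,0),(0,1,0),(0,-1,0)):
    R=rot((0,-np.sin(a_),-np.cos(a_)),xr); print(a,xr,[None if env.solve_ik(*pose(t,R)) is None else 1 for t in((31,72,40),(31,110,40),(83,72,40),(83,110,40),(83,110,120))])
# hand tilted to +x
for a in(15,30):
  a_=np.radians(a)
  for xr in((1,0,0),(-1,0,0)):
    R=rot((-np.sin(a_),0,-np.cos(a_)),xr); print('px',a,xr,[None if env.solve_ik(*pose(t,R)) is None else 1 for t in((31,72,40),(31,110,40),(83,72,40),(83,110,40))])
E
```

```text
cam in tool [  0.75093912 -66.23713751 -69.4989835 ] 53.900000000000006
bottle_mid [229.47303853  64.51887082 100.        ]
jar_mid [232.82536465 158.34690723 100.        ]
-15 (1, 0, 0) [1, 1, 1, 1, 1]
-15 (-1, 0, 0) [1, 1, 1, 1, 1]
-15 (0, 1, 0) [1, 1, 1, 1, 1]
-15 (0, -1, 0) [1, 1, 1, 1, 1]
0 (1, 0, 0) [1, 1, 1, 1, 1]
0 (-1, 0, 0) [1, 1, 1, 1, 1]
0 (0, 1, 0) [1, 1, 1, 1, 1]
0 (0, -1, 0) [1, 1, 1, 1, 1]
8 (1, 0, 0) [1, 1, 1, 1, 1]
8 (-1, 0, 0) [1, 1, 1, 1, 1]
8 (0, 1, 0) [1, 1, 1, 1, 1]
8 (0, -1, 0) [1, 1, 1, 1, 1]
15 (1, 0, 0) [1, 1, 1, 1, 1]
15 (-1, 0, 0) [None, 1, None, 1, 1]
15 (0, 1, 0) [1, 1, 1, 1, 1]
15 (0, -1, 0) [1, 1, 1, 1, 1]
20 (1, 0, 0) [1, None, 1, None, 1]
20 (-1, 0, 0) [1, None, 1, None, None]
20 (0, 1, 0) [1, None, 1, 1, 1]
20 (0, -1, 0) [1, None, 1, None, 1]
px 15 (1, 0, 0) [1, 1, 1, 1]
px 15 (-1, 0, 0) [1, 1, 1, 1]
px 30 (1, 0, 0) [1, 1, 1, 1]
px 30 (-1, 0, 0) [1, 1, 1, 1]
```

Run:
```python
from h import *
a=np.radians(40)
R=rot((np.sin(a),0,-np.cos(a)),(0,1,0))
env.close_gripper(20)
env.movep([400,250,430],[np.pi,0,env.current_tcp_rot()[2]]); print(env.current_clock(),np.round(env.current_q(),2))
p,e=pose((-130,10,200),R)
env.movep([430,-200,430],[np.pi,0,e[2]]) ; print(env.current_clock(),np.round(env.current_q(),2))
env.movep(p,e); print(env.current_clock(),np.round(env.current_q(),2),env.current_eef_pos(),p)
save(env.snapshot('side'),'side2.png');save(env.snapshot('wrist'),'wrist2.png')
print(env.current_contact_force(),env.current_finger_gap())
```

```text
3.4083 [-0.83  0.15  0.17  1.82 -0.03  1.18  0.69]
6.2167 [-0.65  0.34  1.25  1.84 -0.34  1.21 -2.5 ]
7.4667 [ 0.19  0.77  0.59  1.64 -0.93  1.48 -2.08] [ 531.64372377 -225.49440694  256.618341  ] [ 531.34357108 -225.9465747   255.92124435]
[-0.07236958  0.94856988 -0.25686731] -0.18608000087286244
```

View pics/side2.png

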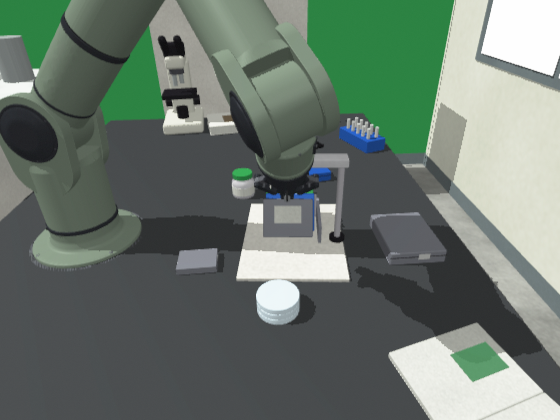

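View pics/wrist2.png

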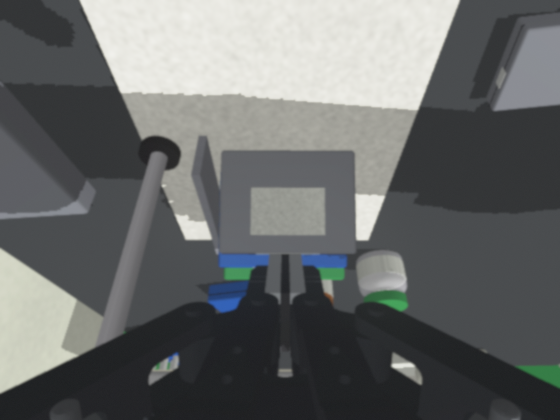

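Run:
```python
from h import *
a=np.radians(40)
R=rot((np.sin(a),0,-np.cos(a)),(0,1,0))
print(env.move_l(pose((-70,10,28),R)[0],speed=90,force_limit=15))
env.pause(.2); print('rest',env.current_contact_force(),env.current_clock())
def tip(): return W2R(env.current_eef_pos()+73*Ro.from_euler('xyz',env.current_tcp_rot()).as_matrix()[:,2])[0]
print(env.move_l(pose((-36,10,28),R)[0],speed=40,force_limit=8)); print(tip(),env.current_contact_force())
for x in(-22,-12,-2):
    r=env.move_l(pose((x,10,28),R)[0],speed=14,force_limit=14)
    print(x,r,np.round(tip(),1),np.round(env.current_contact_force(),1),env.current_clock())
    if r: break
save(env.snapshot('side'),'side3.png');save(env.snapshot('top'),'top3.png',(230,130,385,260),5)
save(env.snapshot('wrist'),'wrist3.png')
```

```text
False
rest [-0.23533673 -0.2774127  -0.50082388] 9.9417
False
[-36.33304843   9.97968342  27.99775831] [ 0.08201023 -0.0294058  -0.40173073]
-22 False [-22.1  10.   28. ] [ 0.3 -0.6  0.4] 12.0917
-12 False [-12.9   9.9  27.7] [-0.1 -5.3 -2. ] 12.9583
-2 False [-3.3 10.  27.6] [-0.3 -7.  -2.8] 13.825
```

View pics/side3.png

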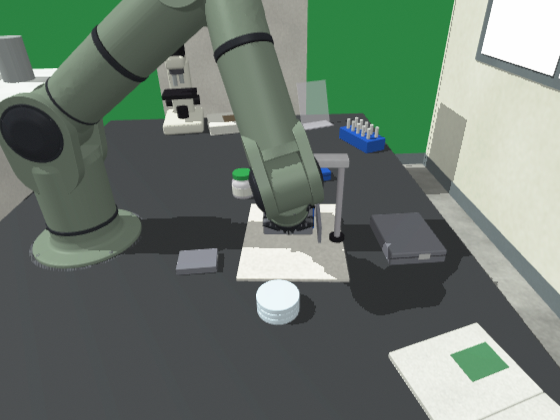

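View pics/wrist3.png

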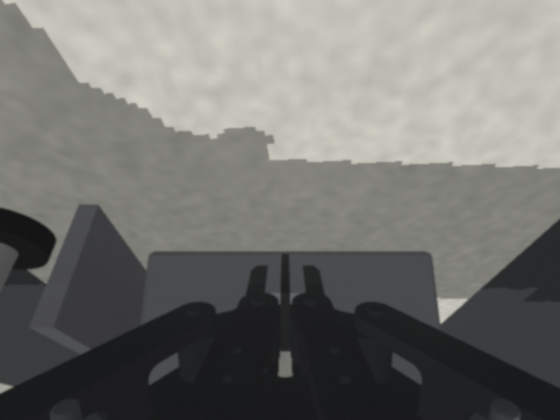

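View pics/top3.png

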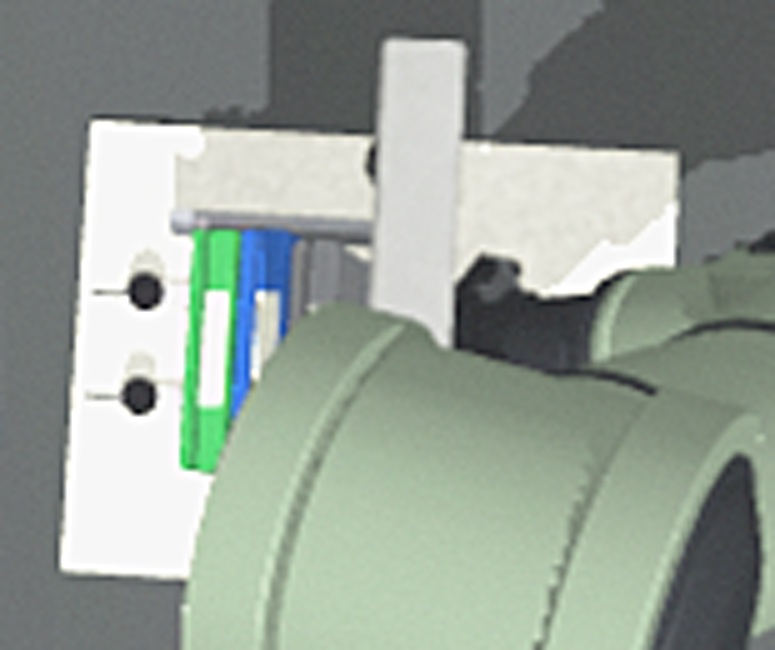

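The wrist and the top view suggest the forearm passes near the lamp's free end, so I'll triangulate it before pushing further.

Run:
```python
from h import *
def tri(ut,us):
    A=[];b=[]
    for ci,u in((TC,ut),(SC,us)):
        T=np.array(ci['cam_to_world']);d=T[:3,:3]@[(u[0]-ci['cx'])/ci['fx'],(u[1]-ci['cy'])/ci['fy'],1];d/=np.linalg.norm(d)
        M=np.eye(3)-np.outer(d,d);A.append(M);b.append(M@T[:3,3])
    x=np.linalg.lstsq(np.vstack(A),np.hstack(b),rcond=None)[0]
    return W2R(x)[0].round(),[np.linalg.norm(M@x-v).round() for M,v in zip(A,b)]
print('ring',tri((341,214),(245,45)),tri((321,200),(270,38)))
save(env.snapshot('side'),'side3c.png',(180,0,380,260),2.3)
T=env.snapshot('top');save(T,'top3b.png')
```

```text
ring (array([-52.,  80., 491.]), [np.float64(10.0), np.float64(10.0)]) (array([-13.,  46., 497.]), [np.float64(2.0), np.float64(2.0)])
```

View pics/side3c.png

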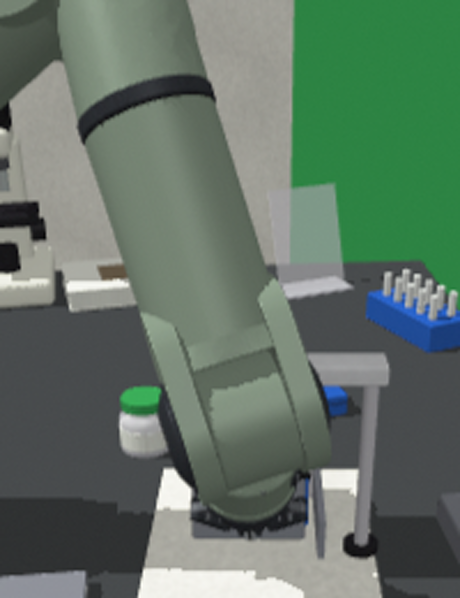

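View pics/top3b.png

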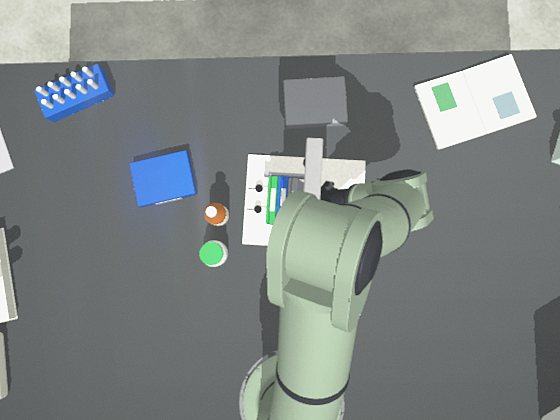

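The forearm's centreline stays about 110 mm from the bar edge at the end of the push, which is clear of it. I'll keep pushing.

Run:
```python
from h import *
a=np.radians(40)
R=rot((np.sin(a),0,-np.cos(a)),(0,1,0))
def tip(): return W2R(env.current_eef_pos()+73*Ro.from_euler('xyz',env.current_tcp_rot()).as_matrix()[:,2])[0]
for x in(4,8,11,13,15,17,19,21,23):
    F=np.linalg.norm(env.current_contact_force())
    r=env.move_l(pose((x,10,28),R)[0],speed=10,force_limit=max(1,14.5-F))
    f=env.current_contact_force()
    print(x,r,np.round(tip(),1),np.round(f,1),round(np.linalg.norm(f),1),env.current_clock())
    if r or np.linalg.norm(f)>13.5: break
save(env.snapshot('top'),'top4.png',(230,130,385,260),5)
save(env.snapshot('wrist'),'wrist4.png')
```

```text
4 False [ 2.2 10.  27.3] [-1.5 -9.8 -5.2] 11.2 14.825
8 True [ 4.1 10.  26.9] [ 1.8 -1.5  1.4] 2.8 15.1667
```

View pics/top4.png

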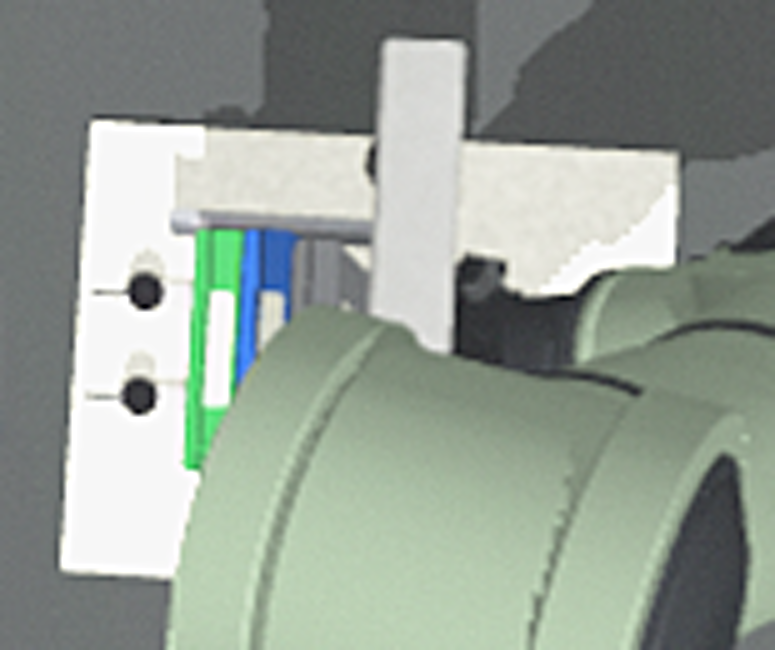

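View pics/wrist4.png

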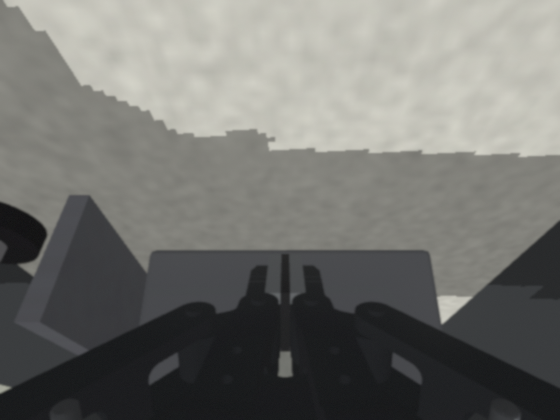

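```bash
cat > push.py <<'E'
from h import *
import sys
a=np.radians(40)
R=rot((np.sin(a),0,-np.cos(a)),(0,1,0))
def tip(): return W2R(env.current_eef_pos()+73*Ro.from_euler('xyz',env.current_tcp_rot()).as_matrix()[:,2])[0]
def px(x,lim,y=10,z=28,speed=8):
    f0=env.current_contact_force()
    r=env.move_l(pose((x,y,z),R)[0],speed=speed,force_limit=lim)
    f=env.current_contact_force(); print(x,r,np.round(tip(),1),np.round(f,1),'hor',round(-f[1],1),round(env.current_clock(),2)); return r
E
python3 - <<'E'
from push import *
env.pause(.1);print(env.current_contact_force())
for x in(9,13):
    if px(x,13): break
    if -env.current_contact_force()[1]>12.5: break
save(env.snapshot('wrist'),'wrist5.png')
E
```

```text
[ 1.32721483 -3.21568754  2.71071266]
9 True [ 4.3 10.1 26.6] [-0.7 -3.6  2. ] hor 3.6 15.77
```

Run:
```python
from push import *
x=4.5
while x<18:
    r=px(x,16,speed=6)
    f=env.current_contact_force()
    if -f[1]>13.8 or r: break
    x+=.8
```

```text
4.5 False [ 4.2 10.  27.5] [-0.3  0.6  0.4] hor -0.6 16.16
5.3 False [ 4.7  9.9 27.6] [-1.1 -2.3  0.8] hor 2.3 16.44
6.1 False [ 5.5  9.8 27.5] [-0.9 -4.4  0.5] hor 4.4 16.73
6.8999999999999995 False [ 5.7  9.8 27.5] [-1.7 -6.7  0. ] hor 6.7 17.01
7.699999999999999 False [ 5.8  9.8 27.4] [ -3.2 -11.8   1.5] hor 11.8 17.29
8.5 False [ 5.9  9.7 27.4] [ -3.5 -15.5   2.5] hor 15.5 17.57
```

The push has met a firm stop at tip x≈5.8. I'll back off and look.

Run:
```python
from push import *
env.move_l(pose((-60,10,45),R)[0],speed=80)
save(env.snapshot('wrist'),'wrist6.png')
env.move_l(pose((-170,10,200),R)[0],speed=150)
print(env.current_clock(),env.current_contact_force())
save(env.snapshot('wrist'),'wrist6b.png')
save(env.snapshot('top'),'top6.png',(230,130,385,260),5)
save(env.snapshot('side'),'side6.png',(225,140,365,290),4)
```

```text
20.075 [-0.19872849 -1.16259108 -0.25109298]
```

View pics/wrist6b.png

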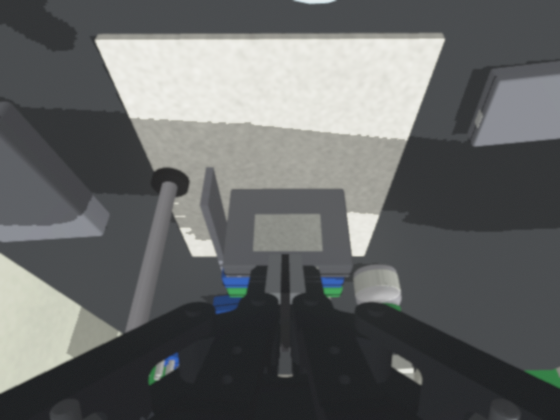

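View pics/top6.png

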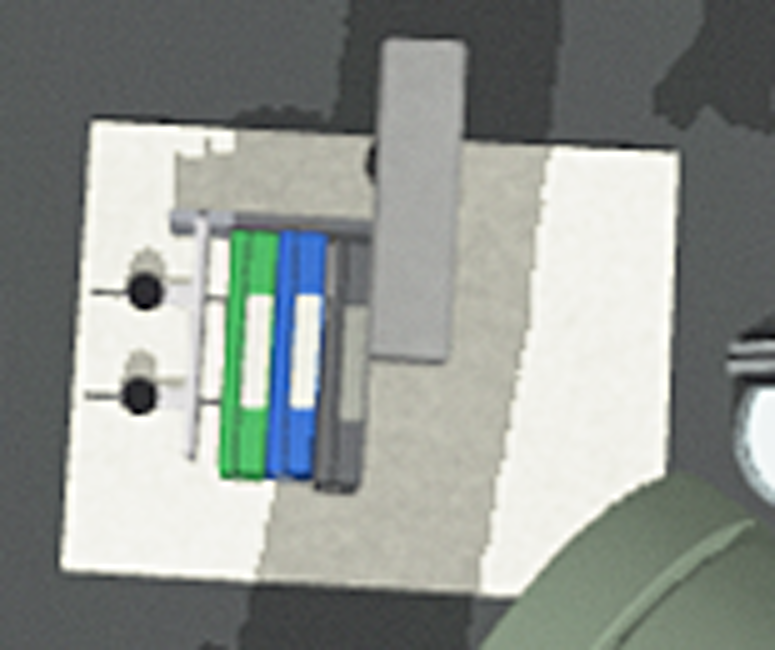

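View pics/side6.png

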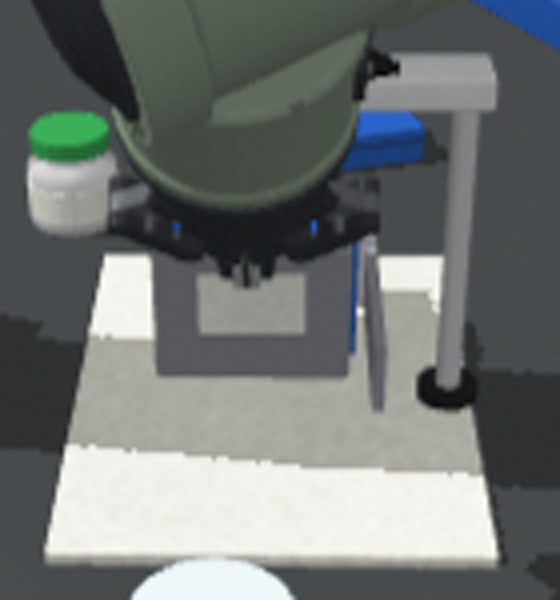

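Run:
```python
from h import *
t=lambda u,v:np.array([u,v])/5+[230,130]; s=lambda u,v:np.array([u,v])/4+[225,140]
for n,u,z in(('backstop top L far',t(199,222),80),('back L near',t(188,460),80),('back R far',t(206,222),80),('back R near',t(196,460),80)): print(n,W2R(ray(TC,u,z))[0].round(1))
print('green top +x edge far/near',[W2R(ray(TC,t(*u),108))[0].round(1) for u in((233,232),(220,478))])
print('green|blue',[W2R(ray(TC,t(*u),108))[0].round(1) for u in((278,232),(267,480))])
print('blue|grey',[W2R(ray(TC,t(*u),108))[0].round(1) for u in((327,235),(315,490))])
print('grey -x top',[W2R(ray(TC,t(*u),108))[0].round(1) for u in((357,492),)])
for z in(8,14): print('grey bottom -x',z,[W2R(ray(SC,s(*u),z))[0].round(1) for u in((157,376),(348,376))])
```

```text
backstop top L far [101.  -62.1  80. ]
back L near [99.1 68.4 80. ]
back R far [ 97.2 -62.3  80. ]
back R near [94.8 68.2 80. ]
green top +x edge far/near [array([ 81.2, -53. , 108. ]), array([ 80.3,  78.6, 108. ])]
green|blue [array([ 57.2, -54.3, 108. ]), array([ 55.5,  78.3, 108. ])]
blue|grey [array([ 31. , -54.2, 108. ]), array([ 29.9,  82.1, 108. ])]
grey -x top [array([  7.7,  81.9, 108. ])]
grey bottom -x 8 [array([10.1, 76.3,  8. ]), array([ 11.3, -52.4,   8. ])]
grey bottom -x 14 [array([ 1.5, 75.5, 14. ]), array([  2.7, -51.9,  14. ])]
```

The cases stand upright but about 8 mm short of the backstop: once lean is below about 14°, they settle back on their own when released. The backstop face is at x≈96, unmoved. Next I'll square each case against the fence, then slide the row home.

```bash
cat > pushy.py <<'E'
from h import *
b=np.radians(12)
RY=rot((0,-np.sin(b),-np.cos(b)),(1,0,0))
def tip(): return W2R(env.current_eef_pos()+73*Ro.from_euler('xyz',env.current_tcp_rot()).as_matrix()[:,2])[0]
def py(x,y,z,lim=6,speed=15):
    r=env.move_l(pose((x,y,z),RY)[0],speed=speed,force_limit=lim)
    f=env.current_contact_force(); print((x,y,z),r,np.round(tip(),1),np.round(f,1),round(env.current_clock(),2)); return r
E
python3 - <<'E'
from pushy import *
for t in((-120,110,230),(20,110,150),(20,108,40),(71,108,40),(20,74,40)): print(t,env.solve_ik(*pose(t,RY)) is not None)
env.movep(*pose((-120,110,230),RY)); print(np.round(env.current_q(),2),env.current_clock())
save(env.snapshot('side'),'side7.png')
env.move_l(pose((20,112,150),RY)[0],speed=150)
print(np.round(tip(),1),env.current_clock())
save(env.snapshot('side'),'side7b.png');save(env.snapshot('wrist'),'wrist7b.png')
E
```

```text
(-120, 110, 230) True
(20, 110, 150) True
(20, 108, 40) True
(71, 108, 40) True
(20, 74, 40) True
[ 1.28  0.39 -1.26  2.12  0.56  0.75  1.2 ] 23.0917
[ 19.6 112.  150.1] 24.3667
```

View pics/side7b.png

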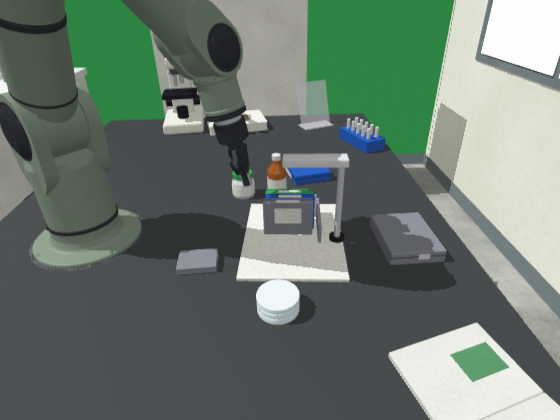

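View pics/wrist7b.png

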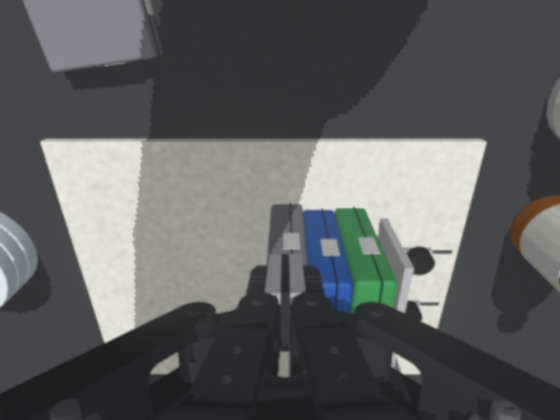

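Run:
```python
from pushy import *
py(20,110,42,8,120)
for x in(20,46,72):
    py(x,100,42,8,60)
    py(x,88,42,6,25)
    py(x,70,42,6,13)
    py(x,100,42,30,60)
save(env.snapshot('wrist'),'wrist8.png')
env.move_l(pose((46,112,150),RY)[0],speed=150)
save(env.snapshot('wrist'),'wrist8b.png')
save(env.snapshot('top'),'top8.png',(230,130,385,260),5)
save(env.snapshot('side'),'side8.png',(225,140,365,290),4)
print(env.current_clock())
```

```text
(20, 110, 42) False [ 20.  109.9  42.3] [-0.5 -0.3 -0.1] 25.52
(20, 100, 42) False [19.9 99.8 42.3] [-0.2  1.1 -0.7] 25.83
(20, 88, 42) False [20.  88.1 41.9] [0.1 0.3 0.4] 26.47
(20, 70, 42) True [20.  73.5 41.7] [-0.2 -0.9 -0.7] 27.52
(20, 100, 42) False [20.  99.7 42.1] [ 0.2 -0.1  0.6] 28.12
(46, 100, 42) False [ 46.2 100.1  41.9] [ 0.1 -0.1  0.1] 28.7
(46, 88, 42) False [46.  88.2 41.9] [-0.1 -0.5  0.1] 29.33
(46, 70, 42) True [45.9 73.5 41.6] [-0.3  0.3 -0.1] 30.4
(46, 100, 42) False [46.  99.8 42.1] [-0.3 -0.2 -0.3] 30.99
(72, 100, 42) False [ 72.1 100.3  41.9] [ 0.5 -0.4 -0.7] 31.57
(72, 88, 42) False [72.  88.3 41.9] [-0.5  0.6 -0.2] 32.21
(72, 70, 42) True [71.9 73.4 41.6] [-0.5 -0.3  0.6] 33.28
(72, 100, 42) False [72.  99.9 42. ] [ 0.2  0.4 -0.6] 33.88
34.975
```

View pics/wrist8b.png

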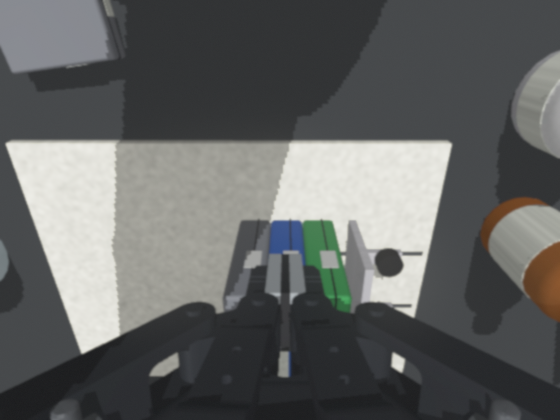

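View pics/top8.png

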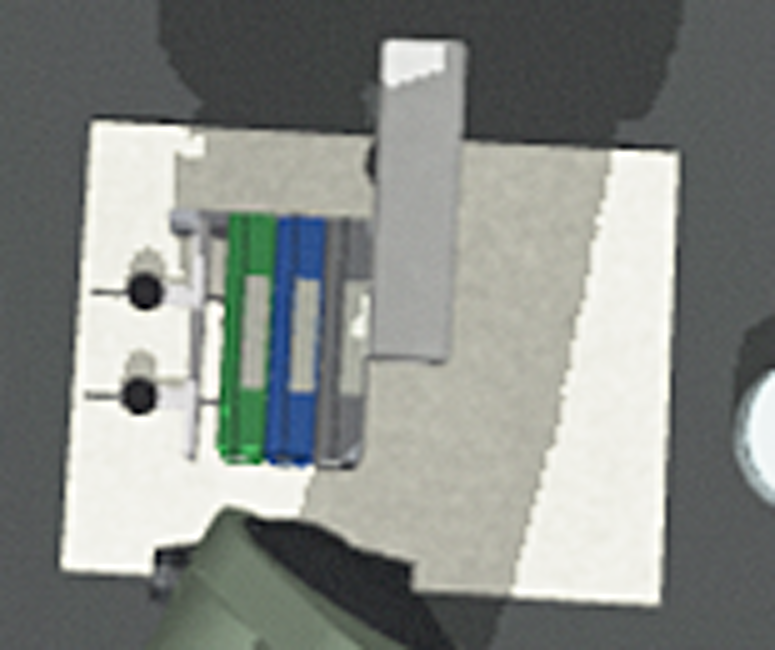

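View pics/side8.png

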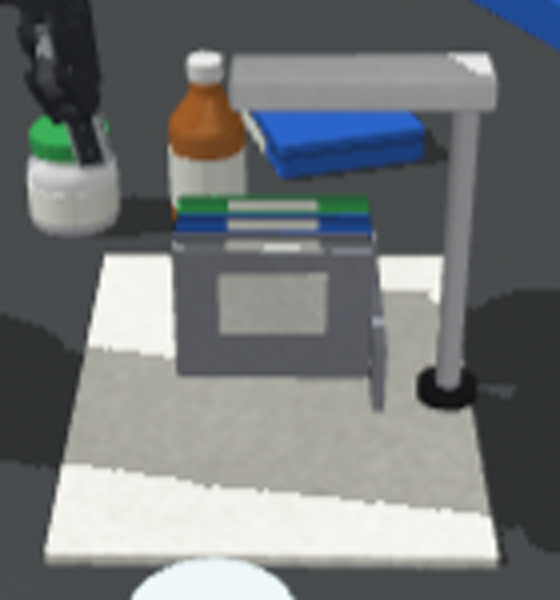

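All three stopped at the same tip y (73.5), flush on the fence. The end face of the finger is tilted, so my earlier contact was about 7 mm higher than intended, which let the row lean. This time I'll slide the row home with a lower contact.

Run:
```python
from push import *
from pushy import RY
env.move_l(pose((-120,112,230),RY)[0],speed=250)
env.movej([0.19,0.77,0.59,1.64,-0.93,1.48,-2.08]); print(np.round(tip(),1),env.current_clock())
print(env.move_l(pose((-60,2,40),R)[0],speed=130,attitude=pose((0,0,0),R)[1],force_limit=15))
print(env.move_l(pose((-15,2,18.5),R)[0],speed=70,force_limit=10)); env.pause(.1); print(env.current_contact_force(),tip())
for x in(-5,0,3,5,7,8.5,10,11,12,13):
    r=px(x,11,y=2,z=18.5,speed=10)
    f=env.current_contact_force()
    if r or -f[1]>9: break
save(env.snapshot('wrist'),'wrist9.png');save(env.snapshot('top'),'top9.png',(230,130,385,260),5)
```

```text
[-132.7    8.8  199. ] 38.9333
False
False
[ 0.84084332  0.01044721 -0.16609053] [-15.53189603   1.87572346  18.63873183]
-5 False [-5.1  2.  18.5] [ 0.9  0.  -0.2] hor -0.0 42.54
0 False [-0.   2.  18.5] [0.2 0.5 0.9] hor -0.5 43.19
3 False [ 2.8  2.  18.5] [-0.  -2.9  0.5] hor 2.9 43.64
5 False [ 5.1  2.  18.5] [-0.9 -2.9  0.1] hor 2.9 43.99
7 False [ 7.2  2.  18.5] [-0.4 -2.1 -0.8] hor 2.1 44.34
8.5 False [ 8.7  2.  18.5] [ 0.1 -2.5 -0.1] hor 2.5 44.64
10 False [10.1  2.  18.5] [-1.8 -1.9 -0.8] hor 1.9 44.94
11 False [11.1  2.  18.5] [-0.4 -1.6 -0.8] hor 1.6 45.19
12 False [12.1  2.  18.5] [-1.1 -2.  -0.5] hor 2.0 45.44
13 False [13.1  2.  18.5] [-0.9 -3.2 -1.2] hor 3.2 45.69
```

View pics/top9.png

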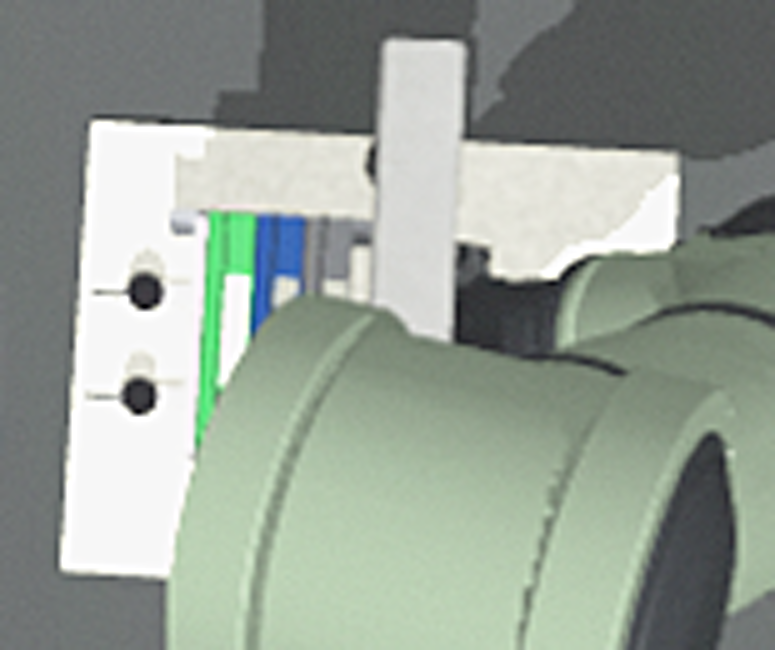

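Run:
```python
from push import *
x=13.8
while x<24:
    r=px(x,11,y=2,z=18.5,speed=10)
    f=env.current_contact_force()
    if r or -f[1]>9: break
    x+=.8
save(env.snapshot('top'),'top10.png',(230,130,385,260),5)
```

```text
13.8 False [13.9  2.  18.5] [-0.4 -2.  -1. ] hor 2.0 46.04
14.600000000000001 False [14.7  2.  18.5] [-1.1 -2.7 -1.8] hor 2.7 46.29
15.400000000000002 False [15.1  2.  18.5] [-1.2 -4.9  0.8] hor 4.9 46.54
16.200000000000003 False [15.2  2.  18.5] [-3.2 -8.6  1.8] hor 8.6 46.79
17.000000000000004 False [15.3  2.  18.4] [ -4.5 -12.4   3.5] hor 12.4 47.04
```

View pics/top10.png

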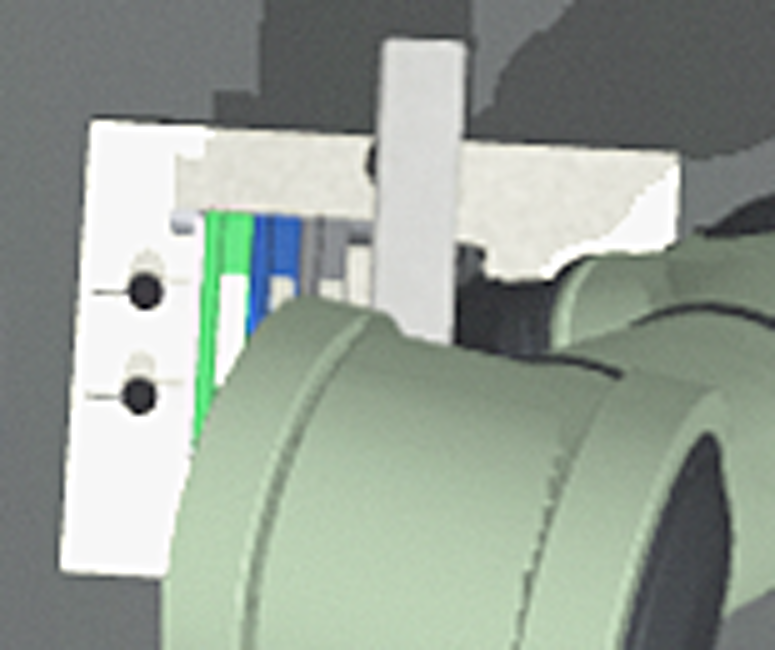

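A rigid stop at tip x=15.2, with 12.4 N peak force. I'll back off along the tool and inspect.

Run:
```python
from push import *
env.move_l(pose((8,2,18.5),R)[0],speed=30)
env.move_l(pose((-60,2,60),R)[0],speed=120)
env.move_l(pose((-200,2,180),R)[0],speed=200)
print(env.current_clock(),env.current_contact_force())
save(env.snapshot('wrist'),'wrist11.png')
save(env.snapshot('top'),'top11.png',(230,130,385,260),5)
save(env.snapshot('side'),'side11.png',(225,140,365,290),4)
```

```text
49.4333 [-0.07005052  0.99412918 -0.55909212]
```

View pics/wrist11.png

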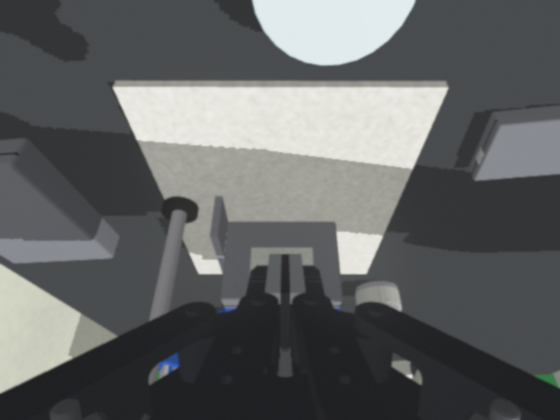

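View pics/top11.png

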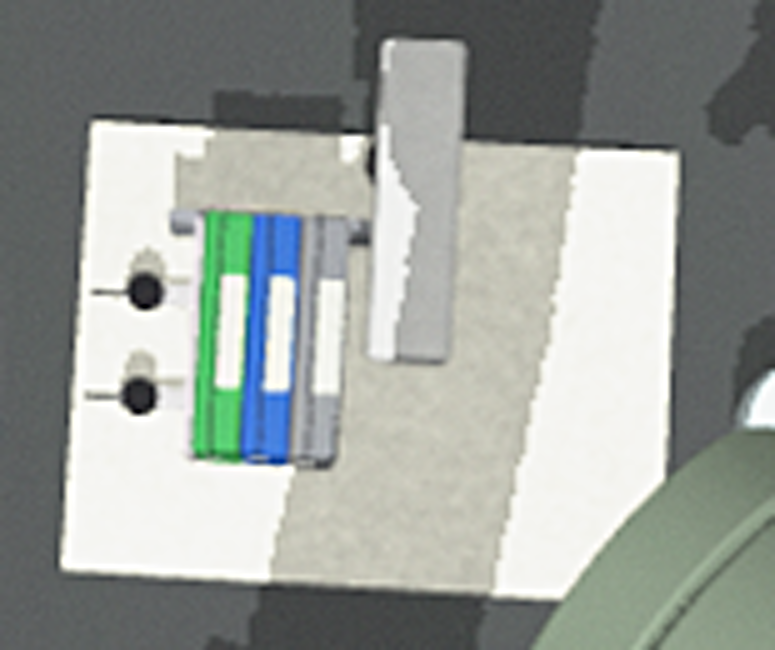

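View pics/side11.png

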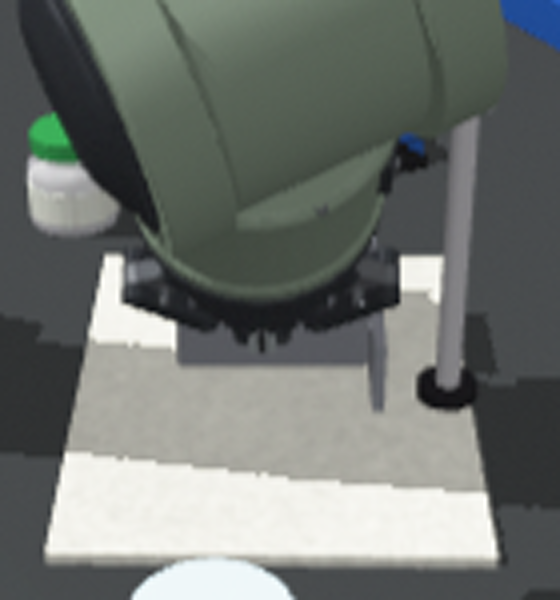

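Run:
```python
from h import *
t=lambda u,v:np.array([u,v])/5+[230,130]
print('green +x',[W2R(ray(TC,t(*u),108))[0].round(1) for u in((205,213),(193,459))])
print('g|b',[W2R(ray(TC,t(*u),108))[0].round(1) for u in((253,214),(243,461))])
print('b|grey',[W2R(ray(TC,t(*u),108))[0].round(1) for u in((302,216),(291,466))])
print('grey -x',[W2R(ray(TC,t(*u),108))[0].round(1) for u in((349,219),(337,467))])
im=env.snapshot('top'); save(im,'top12.png',(255,160,315,230),10)
```

```text
green +x [array([ 96.7, -62.5, 108. ]), array([ 95.2,  69.4, 108. ])]
g|b [array([ 71.1, -63.3, 108. ]), array([ 68.7,  69. , 108. ])]
b|grey [array([ 44.9, -63.7, 108. ]), array([ 43.2,  70.1, 108. ])]
grey -x [array([ 19.7, -63.4, 108. ]), array([ 19. ,  69.3, 108. ])]
```

View pics/top12.png

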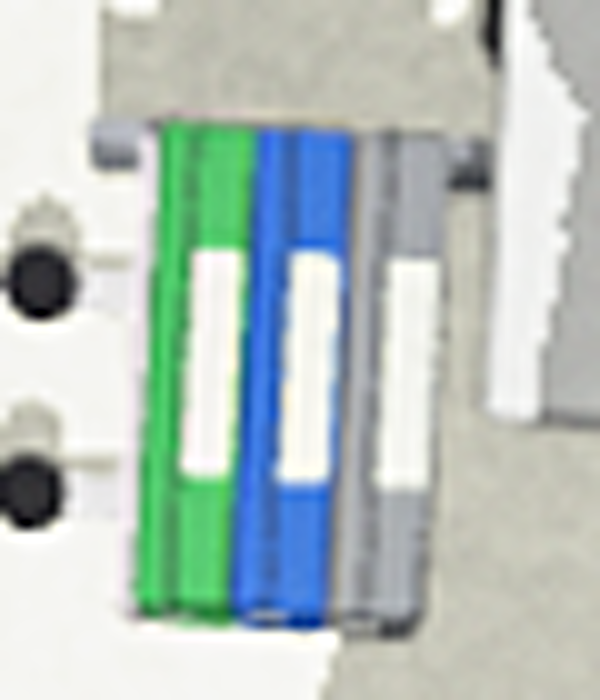

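Run:
```python
from h import *
print(env.close_job(),env.current_clock())
```

```text
the job is handed in; nothing more can be done
the job is handed in; nothing more can be done
```

The three cases in the rack now stand upright, tight together and flat against the backstop, with their side edges on the fence. I handed the job in at about 49.5 s, and no verdict was reported. From the backstop the order is green, blue (the smaller one) and grey (the middle-sized one).

**What I did**
- **Righting:** I pushed the feet in with the tool tilted 40°. My contact was a little too high, so the row jammed at a slight lean. When I backed off it settled upright, 8–14 mm short of the backstop.
- **Squaring:** I pushed each case against the fence separately. All three stopped at the same point, to within 0.1 mm.
- **Closing the gap:** I slid the row to the backstop with a lower push, about 3 N while sliding and 12.4 N at the stop.

**Last checks from the top camera**
- The green case's face is at x 95–97 mm, the same as the backstop face measured before, so the backstop did not move visibly.
- The cases measure about 25–26.5 mm apart along the row, so they are tight.
- Their far edges are at y -62.5 to -63.7 mm against the fence's nominal -65. The difference is within the calibration, and the three are in line with each other.

**Reservations**
- The first push briefly reached 15.5 N, above the roughly 13 N that righting should need but under the 18 N at which the backstop slides.
- I did not recheck the fence contact by touch after the final push, because it would have run too close to the time limit.
- I judged the arm's clearance from the lamp bar only from camera pictures and saw no sign of contact.
- I did not deliberately go near the bottle, jar or dishes, and they showed no movement where they appear in the later pictures.

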